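Weigh the solder reel that stands behind the bottles

TASK

Check how much solder is left: clear the two bottles out of the wooden caddy and stand them on the blue side mat, then take the grey solder reel that stood behind them and set it upright in the middle of the bench scale's steel pan. Once the reel is on the scale, and not before, put each bottle back on the very seat it came from, centred and upright. Keep the bottles and the reel upright throughout and do not disturb the white flask, the yellow reel or the black wool pot.

Things in the scene. Friction and masses are not known exactly. Their poses are not given: they have to be found in the camera images.
- caddy: Fixed light wooden caddy 170 (x) x 166 (y) x 60 mm; origin: centre of underside, x to its back, front (-x) and sides open. Floor top at z 8 mm. Back panel x>77 mm, 60 high; stop block x 54-77, |y|<26, 44 high. Black floor discs: reel's (62 mm across) at x 20, y 0; two equal bottle seats (44 mm) centred at x 4, y +56 and -56; either bottle starts centred on either seat.
- side_mat: Fixed flat blue mat, 100 (x) x 160 (y) x 4 mm; origin at the centre of its underside, so its top is 4 mm above the origin. Parking area for both bottles.
- scale_pan (a point): Centre of the top face of the round steel pan (96 mm across, 4 mm thick, top 30 mm above the desk) of a fixed white bench scale, whose housing is 140 x 120 mm and 22 mm high. The pan does not give.
- reel: Dark grey solder reel standing on its flange, 56 mm across, 44 mm high, about 0.35 kg (can differ by a third); a plain solid cylinder to the fingers; origin at the centre of its underside, z up along its axis. At the start on the large disc of the caddy, with no finger room beside it while the bottles are there.
- flux_bottle: Amber bottle with a black screw cap, body 34 mm across up to 46 mm high, cap 25 mm across, 56 mm high in all, about 40 g; origin at the centre of its underside, z up.
- wash_bottle: White bottle with a red screw cap, body 38 mm across up to 53 mm high, cap 28 mm across, 65 mm high in all, about 40 g; origin at the centre of its underside, z up.
- flask: Bystander: loose white conical flask with a pump top, 93 mm across, 128 mm high; origin at the centre of its underside.
- yellow_reel: Bystander: loose low yellow solder reel, 64 mm across, 21 mm high; origin at the centre of its underside. Not the reel to be weighed.
- wool_pot: Bystander: loose black pot of brass wool, 65 mm across, 41 mm high; origin at the centre of its underside.

How it is judged:
By the outcome, as a careful person would: the job done as asked, in the order asked, and still so for the second after the job is handed in, with the robot touching nothing.
It also fails if it takes over 120 s, if anything falls off the work surface, if the arm or the gripper's body presses on something with over 40 N, if the wrist force passes 120 N, or if a joint passes its speed limit or range.

ROBOT

A 6-joint arm with a two-finger parallel gripper is mounted at the origin on a cart in front of the work surface, level with it; the furniture and walls round the work are solid. World frame = base frame: x ahead of the robot, y to its left, z up, the work surface at z = 0. Lengths are in m, angles in rad, forces in N, time in s.
With the tool pointing down it reaches from about 0.35 to 0.85 m from the base axis. Payload 8.1 kg.
Tool frame: the origin (TCP) lies on the centre line of the jaws, within the pads' length; the fingertips stand 17 mm ahead of it and the grasp point (between the pads) lies 2 mm behind it; z points along the fingers, y is the line along which they close (so a half turn about z gives the same grasp; the last joint's range is limited). The gripper opens to 93 mm and grips with 3 to 60 N. Pads are 15 mm wide; open, the fingers measure 128 mm over their backs; the gripper's body (75 mm by 188 mm) begins 65 mm behind the grasp point.
Start: joints at [1.252, 0.13, 1.488, -0, 1.523, -0.085], TCP at [0.139, 0.584, 0.215] pointing down, gripper open.
Joint ranges: [-2.96, 2.96], [-0.89, 2.26], [0.02, 2.5], [-1.34, 4.48], [0, 2.73], [-2.66, 2.66]. Speed limits (rad/s): [2.39, 2.39, 2.79, 3.14, 3.14, 3.14].

INTERFACE

Orientations are given as a rotation vector (axis times angle).
In Python, from plant import status, eyes, robot gives the robot as it stands. The module is installed in compiled form; this text tells all that it offers.
- The arm moves only by the tool servo_tool, never from a script. Its argument "plan" is text: rows parted by semicolons, each of 4 numbers parted by spaces: the shift along the tool's x, y, z in m, then the turn about the tool's z in degrees. A call has 1 to 12 rows; each row is the pose to reach, as a shift and turn from the pose commanded when the call began, along the tool's axes at that moment; what a row does not reach only later rows make up. A row lasts 1/12 s, in which the tool goes at most 41.7 mm and 7.16 degrees, less where a joint would pass 70% of its speed; a pose out of reach is approached as far as the arm can. A call with a gripper value outside its range is refused whole. "grip" is the closure, from -1 (fully open) to 1 (shut), set as the call begins (left out, the last holds). The fingers move at their own pace and stop on an object; "grip_force" is the grip in N (left out, the last holds). Time passes only in rows, so rows that repeat a pose let the fingers close. It gives the time, the measured TCP pose, the force, the opening and the grip force at its end, in the units of the state.
- status.read_state(): the state, without advancing time (a new reading comes with each control period).
- eyes.read_camera(name): name is "scene" or "top" or "wrist"; returns a dict with "image" (384x512x3 uint8, blue, green, red), "fovy" (degrees; the focal length in pixels is half the picture's height over the tangent of half this angle, whatever the lens; pixels are square), "cx", "cy" (the principal point, pixels), "k1" (the pictures are not rectified: a ray, as slopes to the right and down, at radius r is drawn at 1 + k1 r^2 times it, then the intrinsics apply), "world_from_camera" (4x4, takes a point from camera to world coordinates); the wrist camera has in their place "hand_eye" (4x4, takes a point from camera to tool coordinates, whose origin is the TCP and whose axes are the flange's). Camera axes: x right, y down, z forward; pixel columns grow to the right and rows downward; lengths in m; the calibration is good to about 2 mm. A picture is of the moment at which its call begins: read the wrist's pose just before it. There is no depth.
- robot.close_job(): hands the job in; it is judged then, once.
The state is a dict: "t": time; "q": joint angles; "dq": joint speeds; "joint_torque": joint torques, N m; "tool_pos": TCP position; "orientation": TCP orientation; "force": force on the tool from outside, world axes, zero at the start; "wrist_torque": the same for the moment, N m; "opening": finger opening in m; "gripper_force": force on a finger pad.
Only numpy, scipy, OpenCV 4.12 (cv2) and the standard library are available. Lean on these libraries where they do the work, as an engineer would, in place of code of your own. Each camera call takes 0.05 s, during which the arm holds its last target. There are 200 camera calls.

## Working session

There is one attempt and no reset: what is moved stays moved. The work goes in short steps, Python scripts to look and compute and a tool call to move; the robot and the scene stay as the last step left them, time stands still between calls to the robot, and variables do not carry over. Pictures are saved under pics/ and viewed, at most 14 in all, crops included, and the job is handed in when it is done.

Besides the shell and the picture viewer there is one more tool, called after "Emit:" as name(argument=value, ...), one argument or row to a line, values as JSON. servo_tool: Moves the arm, as the interface text tells. Its arguments: {"type":"object","properties":{"plan":{"type":"string"},"grip":{"type":"number"},"grip_force":{"type":"number"}},"required":["plan"]}

```bash
mkdir -p pics; cat > h.py <<'E'
import numpy as np, cv2
from scipy.spatial.transform import Rotation as R
from plant import status, eyes, robot
def cam(n):
    s=status.read_state(); c=eyes.read_camera(n); im=c["image"]
    if "hand_eye" in c:
        T=np.eye(4);T[:3,:3]=R.from_rotvec(s["orientation"]).as_matrix();T[:3,3]=s["tool_pos"]
        c["world_from_camera"]=T@np.array(c["hand_eye"])
    c["f"]=192/np.tan(np.radians(c["fovy"])/2)
    return c
def ray(c,uv,z):
    "pixels -> world points on plane z"
    f=c["f"];K=np.array([[f,0,c["cx"]],[0,f,c["cy"]],[0,0,1]])
    p=cv2.undistortPoints(np.float64(uv).reshape(-1,1,2),K,np.array([c["k1"],0,0,0,0.])).reshape(-1,2)
    T=np.array(c["world_from_camera"]);d=np.c_[p,np.ones(len(p))]@T[:3,:3].T;o=T[:3,3]
    return o+d*((z-o[2])/d[:,2])[:,None]
E
python3 - <<'E'
from h import *
s=status.read_state();print({k:np.round(v,3) for k,v in s.items()})
for n in("scene","top"):
    c=cam(n);cv2.imwrite(f"pics/{n}0.png",c["image"]);print(n,c["fovy"],c["cx"],c["cy"],c["k1"],np.round(c["world_from_camera"],3).tolist())
print(np.round(eyes.read_camera("wrist")["hand_eye"],3))
E
```

```text
{'t': np.float64(0.0), 'q': array([ 1.252,  0.131,  1.489,  0.   ,  1.523, -0.085]), 'dq': array([ 0.001, -0.001, -0.001, -0.   ,  0.001,  0.001]), 'joint_torque': array([ 2.0000e-03, -5.5984e+01, -4.9176e+01,  7.7000e-02,  3.6000e-02,
       -0.0000e+00]), 'tool_pos': array([0.139, 0.583, 0.214]), 'orientation': array([-3.66e-01, -3.12e+00,  3.00e-03]), 'force': array([ 0.824,  0.88 , -0.231]), 'wrist_torque': array([0.002, 0.044, 0.031]), 'gripper_force': np.float64(0.0), 'opening': np.float64(0.093)}
scene 48.188382451279224 256.21794902991826 189.46187052642395 -0.024443509540001636 [[0.743, -0.44, 0.505, -0.018], [-0.669, -0.505, 0.544, -0.54], [0.016, -0.742, -0.67, 0.855], [0.0, 0.0, 0.0, 1.0]]
top 44.15616526592349 260.91977159028306 190.5286157564384 0.02449331636092933 [[-0.028, -0.982, 0.188, 0.327], [-0.999, 0.024, -0.024, 0.136], [0.019, -0.189, -0.982, 1.286], [0.0, 0.0, 0.0, 1.0]]
[[ 0.    -0.959 -0.284  0.081]
 [ 1.    -0.     0.001  0.001]
 [-0.001 -0.284  0.959 -0.169]
 [ 0.     0.     0.     1.   ]]
```

View pics/scene0.png

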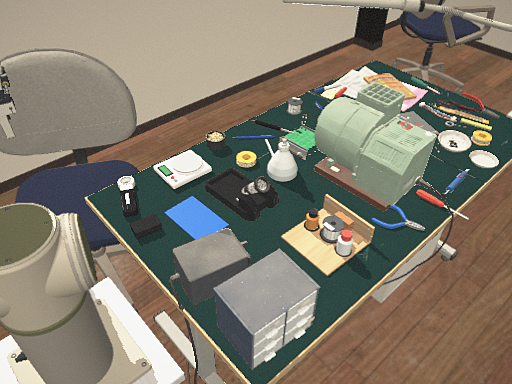

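View pics/top0.png

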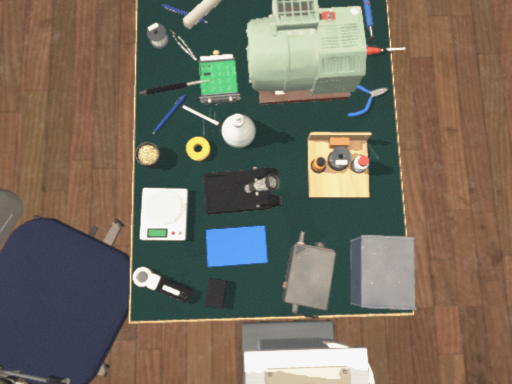

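The scene and top views show the caddy (top px ~339,165: amber bottle at 319,164, reel at 339,158, white/red bottle at 361,163). They also show the blue mat (237,246), the scale (166,213), the flask (238,130), and tall boxes near the robot. Next I measure.

```bash
cat > m.py <<'E'
from h import *
c=cam("top");im=c["image"];hsv=cv2.cvtColor(im,cv2.COLOR_BGR2HSV)
def big(m,roi):
    k=np.zeros(m.shape,np.uint8);x0,y0,x1,y1=roi;k[y0:y1,x0:x1]=255;m=cv2.bitwise_and(m,k)
    cs,_=cv2.findContours(m,cv2.RETR_EXTERNAL,cv2.CHAIN_APPROX_NONE);return max(cs,key=cv2.contourArea)
def rect(n,lo,hi,roi,z):
    k=big(cv2.inRange(hsv,lo,hi),roi);p=ray(c,k.reshape(-1,2),z)
    r=cv2.minAreaRect(np.float32(p[:,:2]*1000));print(n,np.round(r[0]),np.round(r[1]),round(r[2],1));return k
rect("mat",(100,120,80),(125,255,255),(190,210,290,280),.004)
rect("caddy",(8,50,90),(28,200,255),(300,125,380,205),.008)
rect("scale",(0,0,170),(180,60,255),(130,180,195,250),.022)
rect("yellow",(20,120,100),(35,255,255),(180,130,215,165),.021)
for n,uv,z in [("amber",(319,164),.056),("reel",(339,158),.044),("wash",(361,162),.065),("flask",(238,130),.06),("pan",(173,207),.03),("pot",(148,154),.041),("boxgrey tl",(296,240),.1),("boxgrey br",(335,310),.1),("cab tl",(351,237),.1),("cab br",(414,308),.1),("holder tl",(205,170),.03),("holder br",(280,212),.03),("machine bl",(258,100),.02),("cad fl",(308,197),.008),("cad fr",(370,197),.008),("cad bl",(308,133),.06),("cad br",(371,133),.06),("cad bl",(308,140),.008),("corner",(131,321),0)]:
    print(n,np.round(ray(c,[uv],z)[0],3))
a=cv2.resize(im[120:260,130:390],None,fx=3,fy=3,interpolation=cv2.INTER_CUBIC);cv2.imwrite("pics/t1.png",a)
E
python3 m.py
```

```text
mat [424. 176.] [104. 166.] 2.5
caddy [ 642. -116.] [181. 191.] 87.4
scale [514. 368.] [121. 138.] 88.4
yellow [692. 277.] [68. 63.] 43.0
amber [ 0.632 -0.052  0.056]
reel [ 0.65  -0.109  0.044]
wash [ 0.632 -0.163  0.065]
flask [0.73  0.163 0.06 ]
pan [0.529 0.341 0.03 ]
pot [0.674 0.408 0.041]
boxgrey tl [0.426 0.022 0.1  ]
boxgrey br [ 0.254 -0.065  0.1  ]
cab tl [ 0.43  -0.116  0.1  ]
cab br [ 0.254 -0.259  0.1  ]
holder tl [0.628 0.256 0.03 ]
holder br [0.508 0.056 0.03 ]
machine bl [0.83  0.106 0.02 ]
cad fl [ 0.551 -0.024  0.008]
cad fr [ 0.547 -0.195  0.008]
cad bl [ 0.718 -0.026  0.06 ]
cad br [ 0.714 -0.197  0.06 ]
cad bl [ 0.714 -0.032  0.008]
corner [0.236 0.453 0.   ]
```

View pics/t1.png

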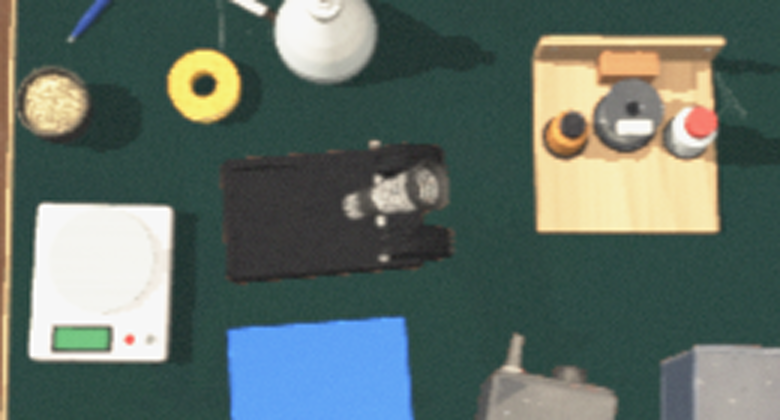

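```bash
cat >> h.py <<'E'
def go(x,y,z,yaw,pr=True):
    "shift in tool axes and turn (deg) to bring TCP to xyz with closing axis at yaw deg (mod 180 kept near as given)"
    s=status.read_state();M=R.from_rotvec(s["orientation"]).as_matrix()
    d=M.T@(np.array([x,y,z])-s["tool_pos"]);cur=np.degrees(np.arctan2(M[1,1],M[0,1]))
    print("t",round(s["t"],2),"pos",np.round(s["tool_pos"],4),"cur",round(cur,2),"tilt",np.round(M[:2,2],4),"| shift",np.round(d,4),"turn",round(cur-yaw,2),"q6",round(s["q"][5],2))
E
python3 -c "
from h import *
go(.635,-.109,.23,-1)"
```

```text
t 0.2 pos [0.1389 0.5833 0.2143] cur 76.6 tilt [-0.0003 -0.0011] | shift [-0.643  -0.5586 -0.0151] turn 77.6 q6 -0.09
```

Emit:
servo_tool(
  plan="-0.01 -0.01 -0.01 2; -0.03 -0.03 -0.02 5; -0.06 -0.055 -0.02 9; -0.09 -0.08 -0.02 13; -0.12 -0.105 -0.02 17; -0.15 -0.13 -0.02 21; -0.18 -0.155 -0.02 25; -0.21 -0.18 -0.02 29; -0.24 -0.205 -0.02 33; -0.265 -0.23 -0.02 36; -0.285 -0.25 -0.02 38; -0.3 -0.26 -0.02 40",
)

```text
t: 1.2
tool_pos: [0.3716, 0.2586, 0.235]
orientation: [1.416, 2.803, -0.001]
force: [0.1, 0.3, 0.0]
opening: 0.0931
gripper_force: 0.0
```

```bash
python3 -c "
from h import *
go(.635,-.109,.23,-1)"
```

```text
t 1.2 pos [0.3716 0.2586 0.235 ] cur 36.39 tilt [ 0.0004 -0.0006] | shift [-0.4523 -0.006   0.0053] turn 37.39 q6 -0.14
```

Emit:
servo_tool(
  plan="-0.02 0 0 3; -0.055 0 0 7; -0.095 0 0 11; -0.135 0 0 15; -0.175 0 0 19; -0.215 0 0 23; -0.255 -0.002 0 27; -0.3 -0.003 0 31; -0.34 -0.004 0.002 34; -0.38 -0.005 0.004 36; -0.42 -0.006 0.005 37.4; -0.452 -0.006 0.005 37.4",
)

```text
t: 2.2
tool_pos: [0.636, -0.1081, 0.2289]
orientation: [-2.24, -2.202, 0.001]
force: [0.4, 0.1, 0.2]
opening: 0.0926
gripper_force: 0.0
```

```bash
python3 -c "
from h import *
go(.635,-.109,.23,-1)
c=cam('wrist');print(c['fovy'],c['k1']);cv2.imwrite('pics/w1.png',c['image']);import pickle;c.pop('plant',0);pickle.dump(c,open('w1.pkl','wb'))"
```

```text
t 2.2 pos [ 0.636  -0.1081  0.2289] cur -0.97 tilt [-0.0009 -0.0002] | shift [-0.0009 -0.001  -0.0011] turn 0.03 q6 -0.23
70.8354217014862 0.018298823870118653
```

View pics/w1.png

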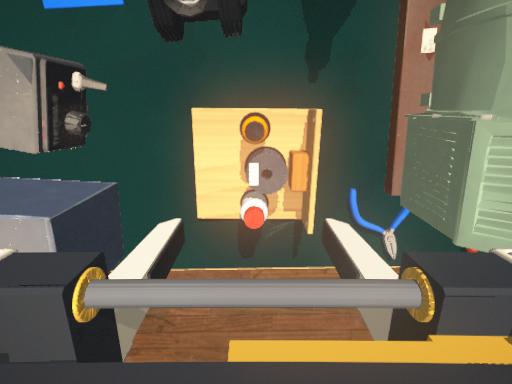

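The wrist view shows the amber cap at ~(256,129), the reel at (267,170), the red cap at (254,217), and the caddy front edge at columns ~193–197.

```bash
cat > w.py <<'E'
from h import *
import pickle
c=pickle.load(open('w1.pkl','rb'));im=c["image"];hsv=cv2.cvtColor(im,cv2.COLOR_BGR2HSV)
def comp(m,roi,pr=None):
    k=np.zeros(m.shape,np.uint8);x0,y0,x1,y1=roi;k[y0:y1,x0:x1]=255;m=cv2.bitwise_and(m,k)
    cs,_=cv2.findContours(m,cv2.RETR_EXTERNAL,cv2.CHAIN_APPROX_NONE);return max(cs,key=cv2.contourArea)
def circ(n,m,roi,z):
    k=comp(m,roi).reshape(-1,2);p=ray(c,k,z)[:,:2]
    e=cv2.minEnclosingCircle(np.float32(p*1000));el=cv2.fitEllipse(np.float32(p*1000));print(n,np.round(e[0],1),"d",round(2*e[1],1),"ell",np.round(el[0],1),np.round(el[1],1))
circ("redcap",cv2.inRange(hsv,(0,150,90),(8,255,255))|cv2.inRange(hsv,(170,150,90),(180,255,255)),(235,200,275,232),.073)
circ("blackcap",cv2.inRange(hsv,(0,0,0),(180,255,75)),(242,116,270,142),.064)
circ("reel",cv2.inRange(hsv,(0,0,30),(180,70,125)),(240,145,290,197),.052)
w=cv2.inRange(hsv,(8,50,90),(28,200,255));k=comp(w,(180,100,306,225)).reshape(-1,2);
fr=np.array([[r,k[k[:,1]==r][:,0].min()] for r in range(115,212)])
p=ray(c,np.c_[fr[:,1]-.5,fr[:,0]],.008)[:,:2];a=np.polyfit(p[:,1],p[:,0],1);ymid=-.109
print("front x at y=-.109:",np.polyval(a,-.109),"yaw",np.degrees(np.arctan(-a[0])))
for s,nm in((0,"left"),(1,"right")):
    cc=[(u,(k[k[:,0]==u][:,1].min()-.5 if s==0 else k[k[:,0]==u][:,1].max()+.5)) for u in range(205,238)]
    p=ray(c,cc,.008)[:,:2];print(nm,"edge y",p[:,1].mean(),"at x",p[:,0].mean(), np.degrees(np.polyfit(p[:,0],p[:,1],1)[0]))
E
python3 w.py
```

```text
redcap [ 634.2 -163.3] d 31.1 ell [ 634.4 -163.8] [25.2 30.6]Traceback (most recent call last):
  File "w.py", line 11, in <module>
    circ("blackcap",cv2.inRange(hsv,(0,0,0),(180,255,75)),(242,116,270,142),.064)
    ~~~~^^^^^^^^^^^^^^^^^^^^^^^^^^^^^^^^^^^^^^^^^^^^^^^^^^^^^^^^^^^^^^^^^^^^^^^^^
  File "w.py", line 8, in circ
    k=comp(m,roi).reshape(-1,2);p=ray(c,k,z)[:,:2]
      ~~~~^^^^^^^
  File "w.py", line 6, in comp
    cs,_=cv2.findContours(m,cv2.RETR_EXTERNAL,cv2.CHAIN_APPROX_NONE);return max(cs,key=cv2.contourArea)
                                                                            ~~~^^^^^^^^^^^^^^^^^^^^^^^^
ValueError: max() iterable argument is empty
```

```bash
sed -i 's/^circ("blackcap".*/g=cv2.cvtColor(im,cv2.COLOR_BGR2GRAY);print(g[129,236:276],hsv[129,256],hsv[160,280]);circ("blackcap",cv2.inRange(g,0,70),(242,115,270,143),.064)/' w.py; python3 w.py
```

```text
redcap [ 634.2 -163.3] d 31.1 ell [ 634.4 -163.8] [25.2 30.6]
[224 224 223 187 107 118 163 177 166 127  97  99 100  98 100  98 101 102
  99 101 103 103 102  99  99  97  99 105 151 176 178 155 103  91 179 222
 225 225 225 225] [ 10 101 129] [  9  58 154]Traceback (most recent call last):
  File "w.py", line 11, in <module>
    g=cv2.cvtColor(im,cv2.COLOR_BGR2GRAY);print(g[129,236:276],hsv[129,256],hsv[160,280]);circ("blackcap",cv2.inRange(g,0,70),(242,115,270,143),.064)
                                                                                          ~~~~^^^^^^^^^^^^^^^^^^^^^^^^^^^^^^^^^^^^^^^^^^^^^^^^^^^^^^^
  File "w.py", line 8, in circ
    k=comp(m,roi).reshape(-1,2);p=ray(c,k,z)[:,:2]
      ~~~~^^^^^^^
  File "w.py", line 6, in comp
    cs,_=cv2.findContours(m,cv2.RETR_EXTERNAL,cv2.CHAIN_APPROX_NONE);return max(cs,key=cv2.contourArea)
                                                                            ~~~^^^^^^^^^^^^^^^^^^^^^^^^
ValueError: max() iterable argument is empty
```

```bash
sed -i 's/cv2.inRange(g,0,70),(242,115,270,143)/cv2.inRange(g,0,125),(243,116,268,142)/; s/(0,0,30),(180,70,125)/(0,0,30),(180,90,180)/' w.py; python3 w.py
```

```text
redcap [ 634.2 -163.3] d 31.1 ell [ 634.4 -163.8] [25.2 30.6]
[224 224 223 187 107 118 163 177 166 127  97  99 100  98 100  98 101 102
  99 101 103 103 102  99  99  97  99 105 151 176 178 155 103  91 179 222
 225 225 225 225] [ 10 101 129] [  9  58 154]
blackcap [637.  -54.4] d 23.8 ell [636.9 -54.5] [22.3 22.9]
reel [ 643.1 -111. ] d 73.7 ell [ 651.6 -110.4] [50.8 67.2]
front x at y=-.109: 0.5469489485255219 yaw -1.5970363870719158
left edge y -0.024919221439676648 at x 0.5916134610477852 -0.43181832861517183
right edge y -0.19695343103633142 at x 0.5829233673926065 -17.85041312331096
```

```bash
python3 -c "
from h import *
go(.6345,-.1655,.14,-1.5);go(.6345,-.1655,.040,-1.5)"
```

```text
t 2.25 pos [ 0.6376 -0.1123  0.2277] cur -1.06 tilt [-0.0011 -0.0021] | shift [-0.053  -0.002   0.0879] turn 0.44 q6 -0.23
t 2.25 pos [ 0.6376 -0.1123  0.2277] cur -1.06 tilt [-0.0011 -0.0021] | shift [-0.0528 -0.0019  0.1879] turn 0.44 q6 -0.23
```

Emit:
servo_tool(
  plan="-0.015 0 0.01 0.4; -0.035 -0.001 0.035 0.4; -0.05 -0.002 0.065 0.4; -0.053 -0.002 0.085 0.4; -0.053 -0.002 0.088 0.4; -0.053 -0.002 0.088 0.4; -0.053 -0.002 0.088 0.4; -0.053 -0.002 0.088 0.4",
  grip=-0.3,
)

```text
t: 2.92
tool_pos: [0.6338, -0.1577, 0.1444]
orientation: [2.241, 2.197, 0.003]
force: [0.1, 0.4, -0.3]
opening: 0.0608
gripper_force: 0.0
```

```bash
python3 -c "
from h import *
go(.6345,-.1655,.040,-1.5)
c=cam('wrist');cv2.imwrite('pics/w2.png',c['image']);import pickle;pickle.dump(c,open('w2.pkl','wb'))"
```

```text
t 2.92 pos [ 0.6338 -0.1577  0.1444] cur -1.14 tilt [ 0.0033 -0.0009] | shift [-0.0077  0.0005  0.1044] turn 0.36 q6 -0.3
```

View pics/w2.png

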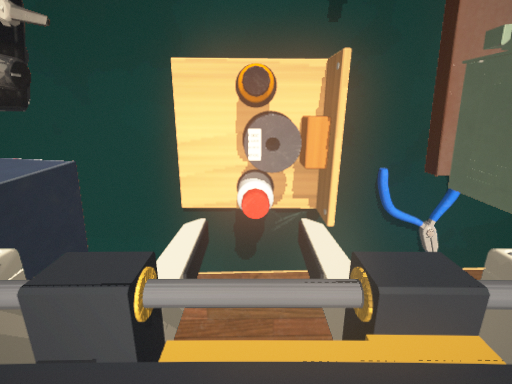

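The red cap sits at (256,203), nicely between the fingers in x, with the wash seat intact. I check how the pose settles.

Emit:
servo_tool(
  plan="0 0 0 0; 0 0 0 0; 0 0 0 0",
)

```text
t: 3.22
tool_pos: [0.633, -0.158, 0.1428]
orientation: [2.243, 2.198, 0.001]
force: [-0.2, -0.5, -0.1]
opening: 0.0603
gripper_force: 0.0
```

```bash
python3 -c "
from h import *
go(.6345,-.1655,.040,-1.5)
c=cam('wrist')
hsv=cv2.cvtColor(c['image'],cv2.COLOR_BGR2HSV);m=cv2.inRange(hsv,(0,150,90),(8,255,255))|cv2.inRange(hsv,(170,150,90),(180,255,255));m[:150]=0;m[235:]=0
k=max(cv2.findContours(m,0,1)[0],key=cv2.contourArea).reshape(-1,2);p=ray(c,k,.073)[:,:2];print(p.min(0),p.max(0),p[:,0].mean())"
```

```text
t 3.22 pos [ 0.633  -0.158   0.1428] cur -1.17 tilt [ 0.0012 -0.0004] | shift [-0.0074  0.0015  0.1028] turn 0.33 q6 -0.3
[ 0.62207447 -0.17912364] [ 0.64671585 -0.14915264] 0.6344341851788788
```

Emit:
servo_tool(
  plan="-0.005 0.001 0.01 0.3; -0.007 0.0015 0.03 0.3; -0.0075 0.0015 0.055 0.3; -0.0075 0.0015 0.08 0.3; -0.0075 0.0015 0.095 0.3; -0.0075 0.0015 0.103 0.3; -0.0075 0.0015 0.103 0.3; -0.0075 0.0015 0.103 0.3; -0.0075 0.0015 0.103 0.3",
)

```text
t: 4.02
tool_pos: [0.6352, -0.1661, 0.0407]
orientation: [2.249, 2.191, 0.002]
force: [-0.0, 0.3, 0.2]
opening: 0.0608
gripper_force: 0.0
```

```bash
python3 -c "
from h import *
go(.6345,-.1655,.040,-1.5)"
```

```text
t 4.02 pos [ 0.6352 -0.1661  0.0407] cur -1.5 tilt [ 0.0025 -0.0009] | shift [ 0.0006 -0.0007  0.0007] turn 0.0 q6 -0.31
```

Good. Close softly.

Emit:
servo_tool(
  plan="0 0 0 0; 0 0 0 0; 0 0 0 0; 0 0 0 0; 0 0 0 0; 0 0 0 0; 0 0 0 0; 0 0 0 0",
  grip=1,
  grip_force=8,
)

```text
t: 4.68
tool_pos: [0.6344, -0.1658, 0.0395]
orientation: [2.25, 2.192, 0.001]
force: [0.2, 1.0, 4.6]
opening: 0.0368
gripper_force: 8.0
```

```bash
python3 -c "
from h import *
s=status.read_state();print(s['opening'],s['gripper_force'],s['force'])
go(.6345,-.1655,.16,-1.5)
go(.42,.142,.16,-1.5)"
```

```text
0.036805282525452974 8.011090692430116 [0.17388139 1.00210462 4.62834672]
t 4.68 pos [ 0.6344 -0.1658  0.0395] cur -1.49 tilt [ 0.001  -0.0003] | shift [ 0.0003  0.0002 -0.1205] turn 0.01 q6 -0.31
t 4.68 pos [ 0.6344 -0.1658  0.0395] cur -1.49 tilt [ 0.001  -0.0003] | shift [ 0.3021 -0.2222 -0.1208] turn 0.01 q6 -0.31
```

Emit:
servo_tool(
  plan="0 0 -0.005 0; 0 0 -0.015 0; 0 0 -0.035 0; 0 0 -0.06 0; 0 0 -0.09 0; 0.01 -0.005 -0.115 0; 0.03 -0.02 -0.13 0; 0.055 -0.04 -0.135 0; 0.085 -0.06 -0.135 0; 0.115 -0.085 -0.135 0; 0.145 -0.108 -0.135 0; 0.17 -0.125 -0.135 0",
)

```text
t: 5.68
tool_pos: [0.5114, 0.0092, 0.1744]
orientation: [-2.25, -2.192, 0.0]
force: [-0.8, 0.6, 0.3]
opening: 0.0368
gripper_force: 8.0
```

```bash
python3 -c "
from h import *
s=status.read_state();print(s['opening'],s['gripper_force'],s['force'])
go(.415,.215,.16,0)
c=cam('wrist');cv2.imwrite('pics/w3.png',c['image'])"
```

```text
0.036802982159455516 7.9937910476746765 [-0.81936254  0.55779619  0.33131472]
t 5.68 pos [0.5114 0.0092 0.1744] cur -1.49 tilt [-0.0004  0.0003] | shift [ 0.2033 -0.1017  0.0145] turn -1.49 q6 -0.06
```

View pics/w3.png

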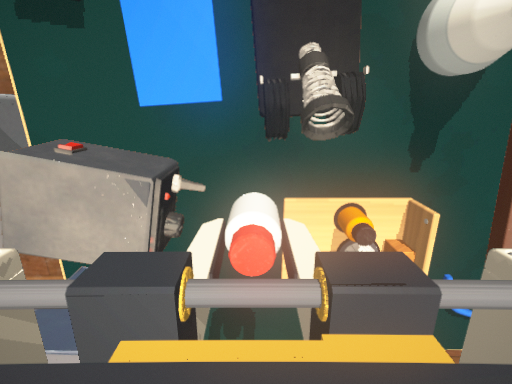

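The wash bottle is held upright with its cap at (252,250), and the blue mat is at upper left (140–221, 0–106). The path is clear, so I continue to the mat.

Emit:
servo_tool(
  plan="0.02 -0.01 0 0; 0.045 -0.022 0 0; 0.075 -0.037 0 -0.5; 0.105 -0.052 0 -1; 0.135 -0.067 0 -1.5; 0.165 -0.082 0.01 -1.5; 0.188 -0.094 0.025 -1.5; 0.2 -0.1 0.045 -1.5; 0.203 -0.102 0.07 -1.5; 0.203 -0.102 0.09 -1.5; 0.203 -0.102 0.105 -1.5; 0.203 -0.102 0.115 -1.5",
)

```text
t: 6.73
tool_pos: [0.4155, 0.2129, 0.0574]
orientation: [-2.22, -2.222, 0.003]
force: [-0.0, -0.2, 0.2]
opening: 0.0371
gripper_force: 8.0
```

Emit:
servo_tool(
  plan="0 0 0 0; 0 0 0 0; 0 0 0 0",
)

```text
t: 6.98
tool_pos: [0.4177, 0.2133, 0.0603]
orientation: [2.221, 2.221, 0.002]
force: [1.1, -0.5, -0.0]
opening: 0.0369
gripper_force: 8.0
```

```bash
python3 -c "
from h import *
s=status.read_state();print(s['opening'],s['gripper_force'],s['force'])
go(.415,.215,.0365,0)
c=cam('top');cv2.imwrite('pics/t2.png',c['image'][170:300,130:300].repeat(4,0).repeat(4,1))"
```

```text
0.03690304020536411 7.9944254292604455 [ 1.13969222 -0.46696667 -0.02297339]
t 6.98 pos [0.4177 0.2133 0.0603] cur -0.01 tilt [0.0016 0.0006] | shift [ 0.0017 -0.0027  0.0238] turn -0.01 q6 0.36
```

View pics/t2.png

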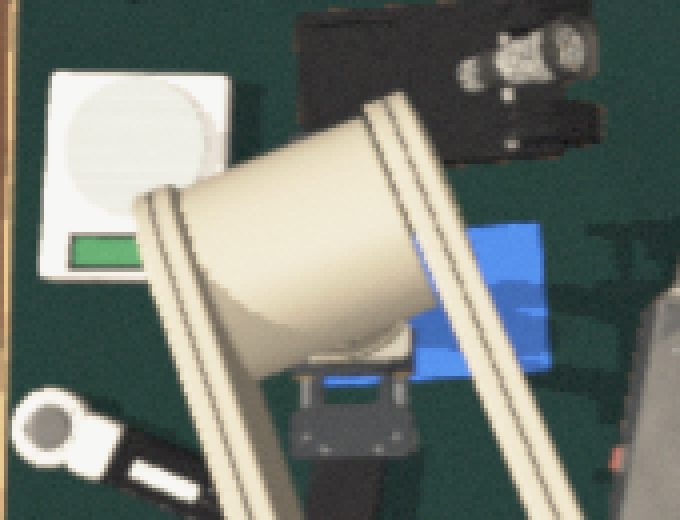

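The arm hides the bottle, but the mat lies below it as expected. Lowering gently.

Emit:
servo_tool(
  plan="0.002 -0.002 0.007 0; 0.002 -0.002 0.013 0; 0.002 -0.002 0.018 0; 0.002 -0.002 0.021 0; 0.002 -0.002 0.0225 0; 0.002 -0.002 0.0225 0; 0.002 -0.002 0.0225 0",
)

```text
t: 7.62
tool_pos: [0.4147, 0.2151, 0.0364]
orientation: [-2.221, -2.221, 0.0]
force: [-0.1, -0.5, 0.1]
opening: 0.037
gripper_force: 8.0
```

```bash
python3 -c "
from h import *
s=status.read_state();print(s['opening'],s['gripper_force'],s['force'])
go(.415,.215,.0365,0)"
```

```text
0.03695316314590255 7.994378371122366 [-0.12924086 -0.53279601  0.05584482]
t 7.62 pos [0.4147 0.2151 0.0364] cur 0.0 tilt [-0.0002 -0.0001] | shift [-0.0001  0.0003 -0.0001] turn 0.0 q6 0.37
```

Emit:
servo_tool(
  plan="0 0 0.0005 0; 0 0 0.001 0; 0 0 0.001 0; 0 0 0.001 0",
)

```text
t: 7.95
tool_pos: [0.4149, 0.2152, 0.0356]
orientation: [2.221, 2.221, 0.0]
force: [0.0, -0.0, -0.1]
opening: 0.0368
gripper_force: 8.0
```

Emit:
servo_tool(
  plan="0 0 0.0005 0; 0 0 0.001 0; 0 0 0.001 0; 0 0 0.001 0",
)

```text
t: 8.28
tool_pos: [0.4153, 0.2153, 0.0352]
orientation: [2.221, 2.221, 0.002]
force: [-1.1, 0.1, 5.2]
opening: 0.0369
gripper_force: 8.0
```

Emit:
servo_tool(
  plan="0 0 -0.0005 0; 0 0 -0.0005 0; 0 0 -0.0005 0; 0 0 -0.0005 0; 0 0 -0.0005 0; 0 0 -0.0005 0",
  grip=-0.3,
)

```text
t: 8.78
tool_pos: [0.4146, 0.2151, 0.0348]
orientation: [-2.221, -2.221, 0.0]
force: [-0.5, 0.2, -0.9]
opening: 0.0604
gripper_force: 0.0
```

```bash
python3 -c "
from h import *
s=status.read_state();print(s['opening'],s['gripper_force'],s['force'])
go(.637,-.0545,.14,-1.5)"
```

```text
0.060372612896505175 0.0 [-0.50050121  0.20725915 -0.85700072]
t 8.78 pos [0.4146 0.2151 0.0348] cur 0.0 tilt [-0.0003 -0.0001] | shift [-0.2696  0.2224 -0.1052] turn 1.5 q6 0.37
```

Emit:
servo_tool(
  plan="0 0 -0.01 0; 0 0 -0.035 0; 0 0 -0.07 0; 0 0 -0.1 0; -0.015 0.012 -0.125 0; -0.04 0.033 -0.135 0; -0.07 0.058 -0.135 0; -0.1 0.082 -0.135 0.5; -0.13 0.107 -0.135 1; -0.16 0.132 -0.135 1.5; -0.19 0.157 -0.135 1.5; -0.22 0.182 -0.135 1.5",
)

```text
t: 9.78
tool_pos: [0.5978, -0.0066, 0.1709]
orientation: [2.25, 2.192, 0.001]
force: [0.0, 0.9, 1.7]
opening: 0.0601
gripper_force: 0.0
```

Emit:
servo_tool(
  plan="-0.02 0.017 0 0; -0.036 0.03 0.005 0; -0.046 0.038 0.015 0; -0.049 0.04 0.025 0; -0.049 0.04 0.03 0; -0.049 0.04 0.03 0; -0.049 0.04 0.03 0; -0.049 0.04 0.03 0",
)

```text
t: 10.45
tool_pos: [0.6353, -0.0539, 0.1406]
orientation: [2.249, 2.193, 0.001]
force: [0.1, 0.0, -0.1]
opening: 0.0602
gripper_force: 0.0
```

```bash
python3 -c "
from h import *
go(.637,-.0545,.04,-1.5)
c=cam('wrist');cv2.imwrite('pics/w4.png',c['image']);import pickle;pickle.dump(c,open('w4.pkl','wb'))
g=cv2.cvtColor(c['image'],cv2.COLOR_BGR2GRAY)
t=cam('top');cv2.imwrite('pics/t3.png',t['image'][120:300,130:390].repeat(3,0).repeat(3,1))"
```

```text
t 10.45 pos [ 0.6353 -0.0539  0.1406] cur -1.43 tilt [0.0005 0.0001] | shift [-0.0006  0.0017  0.1006] turn 0.07 q6 -0.14
```

View pics/w4.png

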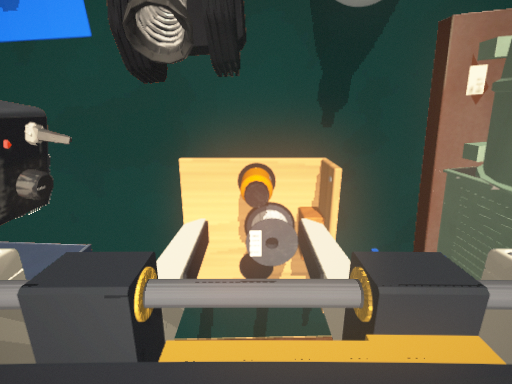

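View pics/t3.png

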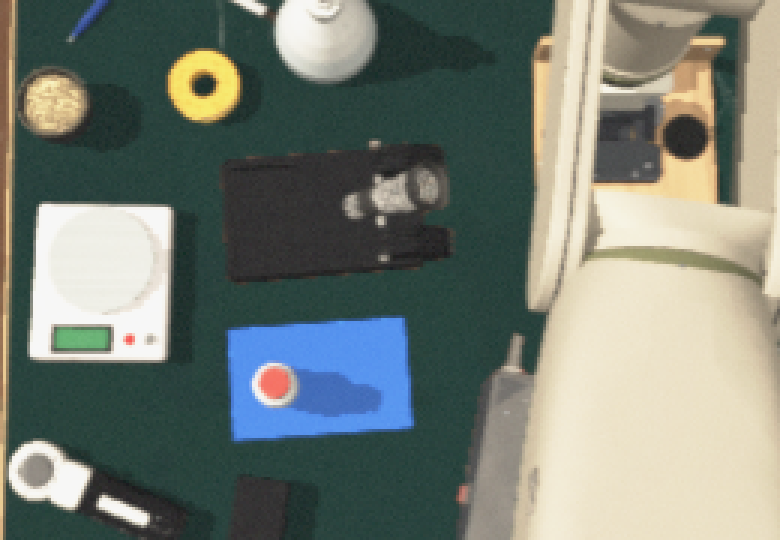

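The wash bottle stands on the mat (crop 275,385), and its empty black seat is visible at crop (686,137). In the wrist view the amber cap is at (257,196), between the fingers.

```bash
python3 - <<'E'
from h import *
import pickle
c=cam("top");hsv=cv2.cvtColor(c["image"],cv2.COLOR_BGR2HSV);g=hsv[...,2]
def fit(m,roi,z,n):
    k=np.zeros(m.shape,np.uint8);x0,y0,x1,y1=roi;k[y0:y1,x0:x1]=255
    q=max(cv2.findContours(m&k,0,1)[0],key=cv2.contourArea).reshape(-1,2);p=np.float32(ray(c,q,z)[:,:2]*1000)
    e=cv2.fitEllipse(p);print(n,np.round(e[0],1),np.round(e[1],1),np.round(cv2.minEnclosingCircle(p),1) if 0 else '')
fit(cv2.inRange(g,0,70),(351,155,368,175),.008,"seatR")
red=cv2.inRange(hsv,(0,120,90),(10,255,255))|cv2.inRange(hsv,(170,120,90),(180,255,255))
fit(red,(205,225,240,265),.069,"redcap")
im=c["image"];cv2.imwrite("pics/pan.png",cv2.convertScaleAbs(im[180:245,135:195],alpha=4,beta=-700).repeat(8,0).repeat(8,1))
c=pickle.load(open("w4.pkl","rb"));hsv=cv2.cvtColor(c["image"],cv2.COLOR_BGR2HSV);g=cv2.cvtColor(c["image"],cv2.COLOR_BGR2GRAY)
print(g[180:210:2,257],g[196,240:274])
E
```

```text
seatR [ 637.8 -168. ] [35.  36.5] 
redcap [415.3 211.8] [21.2 23.3] 
[183  89 102  94  98 101 104 103 109 108 103 100 103 105  98] [180 166 161 146 107  97 102 101 101 101 101 100 103 100 105 108 107 109
 109 104 103 105 105 104 105 106 103 111 108 145 168 200 225 229]
```

View pics/pan.png

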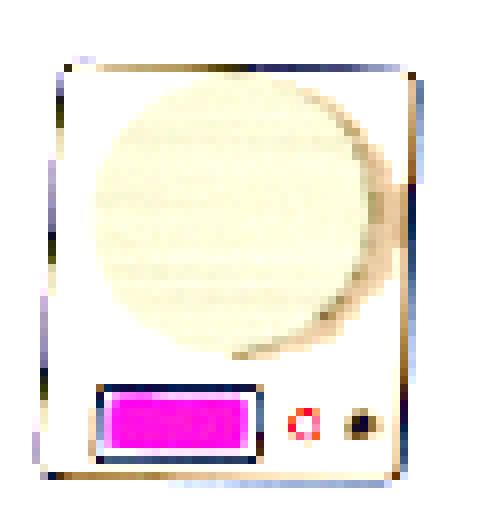

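Pan circle: crop edges at columns 95–372 and rows 78–355, giving a centre at px (163.7, 206.6).

```bash
python3 - <<'E'
from h import *
import pickle
c=pickle.load(open("w4.pkl","rb"))
print("flux cap edges row196",ray(c,[(243.8,196),(268.7,196)],.064)[:,:2])
t=cam("top");print("pan",ray(t,[(163.7,206.6)],.030))
go(.637,-.0545,.04,-1.5)
E
```

```text
flux cap edges row196 [[ 0.62519341 -0.05381025]
 [ 0.6490276  -0.0544003 ]]
pan [[0.53049907 0.36608415 0.03      ]]
t 10.65 pos [ 0.6357 -0.0544  0.1408] cur -1.46 tilt [ 0.0012 -0.0002] | shift [-0.      0.0012  0.1008] turn 0.04 q6 -0.14
```

Emit:
servo_tool(
  plan="0 0.0015 0.01 0; 0 0.0015 0.03 0; 0 0.0015 0.055 0; 0 0.0015 0.08 0; 0 0.0015 0.095 0; 0 0.0015 0.101 0; 0 0.0015 0.101 0; 0 0.0015 0.101 0; 0 0.0015 0.101 0; 0 0.0015 0.101 0",
)

```text
t: 11.48
tool_pos: [0.6383, -0.0552, 0.0409]
orientation: [2.248, 2.191, 0.003]
force: [0.2, -0.3, 0.3]
opening: 0.0606
gripper_force: 0.0
```

Emit:
servo_tool(
  plan="0 0 0 0; 0 0 0 0; 0 0 0 0; 0 0 0 0; 0 0 0 0; 0 0 0 0; 0 0 0 0; 0 0 0 0",
  grip=1,
  grip_force=8,
)

```text
t: 12.15
tool_pos: [0.6371, -0.055, 0.0391]
orientation: [2.25, 2.192, 0.0]
force: [-0.1, 0.1, 0.6]
opening: 0.0322
gripper_force: 8.0
```

```bash
python3 -c "
from h import *
s=status.read_state();print(s['opening'],s['gripper_force'],s['force'])
go(.415,.145,.17,0)"
```

```text
0.03224423595477085 8.0053946897835 [-0.14099995  0.07134683  0.61502847]
t 12.15 pos [ 0.6371 -0.055   0.0391] cur -1.5 tilt [ 0.0003 -0.    ] | shift [ 0.1941 -0.2272 -0.131 ] turn -1.5 q6 -0.14
```

Emit:
servo_tool(
  plan="0 0 -0.005 0; 0 0 -0.015 0; 0 0 -0.035 0; 0 0 -0.06 0; 0 0 -0.09 0; 0.008 -0.01 -0.115 0; 0.024 -0.028 -0.13 0; 0.044 -0.051 -0.135 0; 0.064 -0.075 -0.135 0; 0.084 -0.098 -0.135 -0.5; 0.104 -0.121 -0.135 -1; 0.124 -0.145 -0.135 -1.5",
)

```text
t: 13.15
tool_pos: [0.4943, 0.0736, 0.1749]
orientation: [2.221, 2.221, 0.001]
force: [-0.2, -0.1, -0.4]
opening: 0.0325
gripper_force: 8.0
```

Emit:
servo_tool(
  plan="0.02 -0.023 0 0; 0.038 -0.045 0.005 0; 0.053 -0.063 0.02 0; 0.063 -0.074 0.04 0; 0.068 -0.08 0.065 0; 0.07 -0.082 0.09 0; 0.07 -0.082 0.105 0; 0.07 -0.082 0.115 0; 0.07 -0.082 0.115 0; 0.07 -0.082 0.115 0; 0.07 -0.082 0.115 0",
)

```text
t: 14.07
tool_pos: [0.4144, 0.1429, 0.0605]
orientation: [2.221, 2.22, 0.003]
force: [0.4, -0.7, -0.7]
opening: 0.0324
gripper_force: 8.0
```

```bash
python3 -c "
from h import *
s=status.read_state();print(s['opening'],s['gripper_force'],s['force'])
go(.415,.145,.0355,0)"
```

```text
0.03240708072820805 7.995892547120604 [ 0.37751298 -0.68383705 -0.67537577]
t 14.07 pos [0.4144 0.1429 0.0605] cur -0.02 tilt [0.0021 0.0005] | shift [0.0021 0.0005 0.025 ] turn -0.02 q6 0.22
```

Emit:
servo_tool(
  plan="0.001 0 0.007 0; 0.001 0 0.014 0; 0.001 0 0.02 0; 0.001 0 0.023 0; 0.001 0 0.0245 0; 0.001 0 0.0255 0; 0.001 0 0.0255 0; 0.001 0 0.0255 0",
)

```text
t: 14.73
tool_pos: [0.4133, 0.1439, 0.034]
orientation: [-2.221, -2.221, 0.0]
force: [-2.6, -1.5, 7.4]
opening: 0.0328
gripper_force: 8.0
```

Emit:
servo_tool(
  plan="0 0 -0.001 0; 0 0 -0.001 0; 0 0 -0.001 0",
)

```text
t: 14.98
tool_pos: [0.4131, 0.1438, 0.0343]
orientation: [-2.221, -2.221, 0.0]
force: [0.2, 0.5, -0.1]
opening: 0.0324
gripper_force: 8.0
```

Emit:
servo_tool(
  plan="0 0 0 0; 0 0 0 0; 0 0 0 0; 0 0 0 0; 0 0 0 0; 0 0 0 0",
  grip=-0.3,
)

```text
t: 15.48
tool_pos: [0.4132, 0.1438, 0.0344]
orientation: [2.221, 2.221, 0.0]
force: [-0.3, 0.4, -0.7]
opening: 0.0599
gripper_force: 0.0
```

```bash
python3 -c "
from h import *
s=status.read_state();print(s['opening'],s['gripper_force'],s['force'])
go(.652,-.11,.17,88.5)"
```

```text
0.059919939391258566 0.0 [-0.32287367  0.42129398 -0.71748612]
t 15.48 pos [0.4132 0.1438 0.0344] cur 0.0 tilt [ 0. -0.] | shift [-0.2538  0.2388 -0.1356] turn -88.5 q6 0.22
```

Emit:
servo_tool(
  plan="0 0 -0.01 0; 0 0 -0.035 0; 0 0 -0.07 0; 0 0 -0.1 0; -0.01 0.01 -0.125 -5; -0.03 0.028 -0.135 -11; -0.055 0.052 -0.135 -18; -0.08 0.075 -0.135 -24; -0.105 0.099 -0.135 -31; -0.13 0.122 -0.135 -38; -0.155 0.146 -0.135 -44; -0.175 0.165 -0.135 -50",
)

```text
t: 16.48
tool_pos: [0.5796, -0.0333, 0.1702]
orientation: [1.067, 2.954, -0.0]
force: [-0.3, 0.1, -0.3]
opening: 0.0605
gripper_force: 0.0
```

```bash
python3 -c "
from h import *
go(.652,-.11,.17,88.5)"
```

```text
t 16.48 pos [ 0.5796 -0.0333  0.1702] cur 50.26 tilt [ 0.0008 -0.0004] | shift [-0.1047 -0.0127  0.0003] turn -38.24 q6 -1.02
```

Emit:
servo_tool(
  plan="-0.02 -0.002 0 -6; -0.045 -0.005 0 -13; -0.07 -0.008 0 -20; -0.09 -0.011 0 -27; -0.102 -0.013 0 -33; -0.105 -0.013 0 -38.2; -0.105 -0.013 0 -38.2; -0.105 -0.013 0 -38.2; -0.105 -0.013 0 -38.2; -0.105 -0.013 0 -38.2",
  grip=-1,
)

```text
t: 17.32
tool_pos: [0.6501, -0.1081, 0.1698]
orientation: [0.052, 3.141, 0.0]
force: [-0.3, -0.7, 0.5]
opening: 0.0933
gripper_force: 0.0
```

```bash
python3 -c "
from h import *
go(.652,-.11,.17,88.5)
c=cam('wrist');cv2.imwrite('pics/w5.png',c['image']);import pickle;pickle.dump(c,open('w5.pkl','wb'))
t=cam('top');pickle.dump(t,open('t5.pkl','wb'))"
```

```text
t 17.32 pos [ 0.6501 -0.1081  0.1698] cur 88.11 tilt [0.0001 0.    ] | shift [-0.002  -0.0018 -0.0002] turn -0.39 q6 -1.78
```

View pics/w5.png

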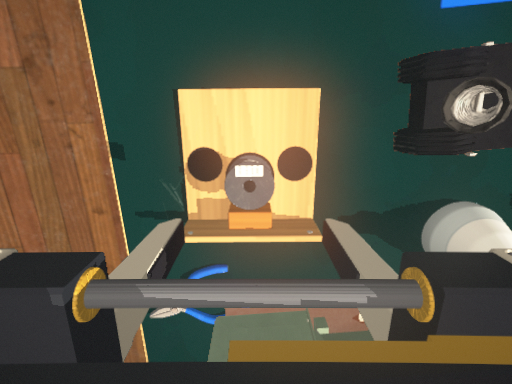

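Both empty seats are visible at (205,164) and (296,163), with the reel top at (249,181) and free space on both sides.

```bash
python3 - <<'E'
from h import *
import pickle
c=pickle.load(open("w5.pkl","rb"));hsv=cv2.cvtColor(c["image"],cv2.COLOR_BGR2HSV)
g=cv2.cvtColor(c["image"],cv2.COLOR_BGR2GRAY)
def fit(m,roi,z,n):
    k=np.zeros(m.shape,np.uint8);x0,y0,x1,y1=roi;k[y0:y1,x0:x1]=255
    q=max(cv2.findContours(m&k,0,1)[0],key=cv2.contourArea).reshape(-1,2);q=cv2.convexHull(q).reshape(-1,2);p=np.float32(ray(c,q,z)[:,:2]*1000)
    e=cv2.fitEllipse(p);print(n,np.round(e[0],1),np.round(e[1],1),p.min(0),p.max(0))
d=cv2.inRange(g,0,110)
fit(d,(180,140,226,190),.008,"seatR");fit(d,(276,140,322,190),.008,"seatL")
# reel: top face sides along rows
for r in (176,182,188):
    row=g[r,215:290];print(r,row[::2])
E
```

```text
seatR [ 634.9 -166.6] [42.1 43.2] [ 614.3927  -187.57043] [ 655.2041  -145.60992]
seatL [637.6 -54.6] [41.2 41.8] [616.91547  -75.053566] [657.59625  -33.929413]
176 [ 73  90 170 168 169 132 132 134 137 137 208 251 250 250 250 250 250 250
 245 235 235 235 234 233 152 139 140 139 140 103 233 232 230 223 122  98
  97  96]
182 [179 182 178 167 169 123 131 131 132 135 134 135 135 137 134  93  91  91
  94  98 133 138 141 142 141 138 140 137 138 145 229 232 229 232 231 228
 227 226]
188 [178 182 175 168 167 126 132 136 135 137 136 138 137 136 123  90  89  93
  94  93 120 135 135 136 135 139 139 135 137 137 229 231 230 232 231 228
 227 226]
```

```bash
python3 - <<'E'
from h import *
import pickle
c=pickle.load(open("w5.pkl","rb"))
print(ray(c,[(249.3,182),(249.5,186)],.052)[:,:2])
go(.6522,-.1105,.033,88.5)
E
```

```text
[[ 0.64751504 -0.11063853]
 [ 0.65210212 -0.11058596]]
t 17.42 pos [ 0.6502 -0.1081  0.1697] cur 88.16 tilt [0.0002 0.    ] | shift [-0.0021 -0.0023  0.1367] turn -0.34 q6 -1.78
```

Emit:
servo_tool(
  plan="-0.002 -0.0025 0.01 -0.3; -0.002 -0.0025 0.035 -0.3; -0.002 -0.0025 0.065 -0.3; -0.002 -0.0025 0.095 -0.3; -0.002 -0.0025 0.12 -0.3; -0.002 -0.0025 0.132 -0.3; -0.002 -0.0025 0.1365 -0.3; -0.002 -0.0025 0.1365 -0.3; -0.002 -0.0025 0.1365 -0.3; -0.002 -0.0025 0.1365 -0.3",
)

```text
t: 18.25
tool_pos: [0.6539, -0.1116, 0.0354]
orientation: [0.041, 3.138, -0.001]
force: [-0.4, -0.2, 0.7]
opening: 0.093
gripper_force: 0.0
```

```bash
python3 -c "
from h import *
s=status.read_state();print(s['opening'],s['force'])
go(.6522,-.1105,.033,88.5)"
```

```text
0.09299777025097979 [-0.41875214 -0.22332499  0.67126131]
t 18.25 pos [ 0.6539 -0.1116  0.0354] cur 88.51 tilt [ 0.0035 -0.0009] | shift [0.0018 0.0011 0.0024] turn 0.01 q6 -1.79
```

Emit:
servo_tool(
  plan="0 0 0 0; 0 0 0 0; 0 0 0 0; 0 0 0 0; 0 0 0 0; 0 0 0 0; 0 0 0 0; 0 0 0 0; 0 0 0 0",
  grip=1,
  grip_force=25,
)

```text
t: 19.0
tool_pos: [0.6523, -0.1114, 0.033]
orientation: [0.041, 3.141, -0.0]
force: [-0.2, -1.2, 1.0]
opening: 0.0554
gripper_force: 25.0
```

```bash
python3 -c "
from h import *
s=status.read_state();print(s['opening'],s['gripper_force'],s['force'])
go(.53,.368,.17,88.5)"
```

```text
0.055356756570200595 25.000153183937073 [-0.16444732 -1.21759744  1.0337552 ]
t 19.0 pos [ 0.6523 -0.1114  0.033 ] cur 88.5 tilt [ 0.0001 -0.0002] | shift [ 0.1348  0.476  -0.1371] turn 0.0 q6 -1.79
```

Emit:
servo_tool(
  plan="0 0 -0.004 0; 0 0 -0.012 0; 0 0 -0.03 0; 0 0 -0.055 0; 0 0 -0.085 0; 0 0 -0.115 0; 0.004 0.01 -0.14 0; 0.012 0.03 -0.155 0; 0.022 0.055 -0.16 0; 0.033 0.085 -0.16 0; 0.044 0.115 -0.16 0; 0.055 0.145 -0.16 0",
)

```text
t: 20.0
tool_pos: [0.6002, 0.0365, 0.1934]
orientation: [-0.042, -3.141, -0.0]
force: [-0.1, -0.2, -4.0]
opening: 0.0552
gripper_force: 25.0
```

Emit:
servo_tool(
  plan="0.011 0.03 0 0; 0.022 0.062 0 0; 0.033 0.094 0 0; 0.044 0.126 0 0; 0.055 0.158 0 0; 0.062 0.19 0 0; 0.068 0.222 0 0; 0.072 0.25 0 0; 0.075 0.27 0 0; 0.076 0.28 0 0; 0.076 0.28 0 0; 0.076 0.28 0 0",
)

```text
t: 21.0
tool_pos: [0.5322, 0.3167, 0.1928]
orientation: [-0.04, -3.141, 0.001]
force: [0.3, 0.6, -4.9]
opening: 0.0556
gripper_force: 25.0
```

```bash
python3 -c "
from h import *
s=status.read_state();print(s['opening'],s['gripper_force'],s['force'])
go(.53,.368,.17,88.5)
c=cam('wrist');cv2.imwrite('pics/w6.png',c['image']);import pickle;pickle.dump(c,open('w6.pkl','wb'))"
```

```text
0.055566035084292156 24.999243021011353 [ 0.29806175  0.55233757 -4.8590395 ]
t 21.0 pos [0.5322 0.3167 0.1928] cur 88.55 tilt [-0.0005 -0.0009] | shift [0.0035 0.0512 0.0227] turn 0.05 q6 -1.09
```

View pics/w6.png

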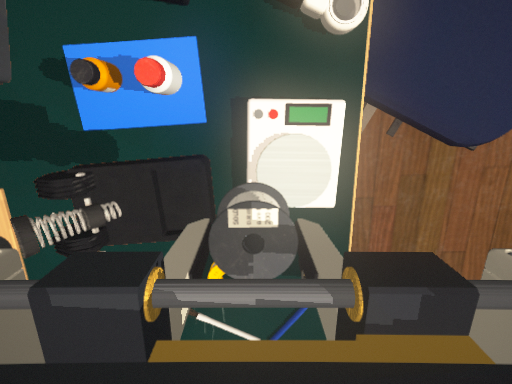

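The two bottles stand on the mat (caps at 86,72 and 150,72) and the reel is held. The pan shows at ~(293,172), with edges near columns 254–332.

```bash
python3 - <<'E'
from h import *
import pickle
c=pickle.load(open("w6.pkl","rb"));g=cv2.GaussianBlur(cv2.cvtColor(c["image"],cv2.COLOR_BGR2GRAY),(3,3),0)
print(g[165,245:345:2]);print(g[155,245:345:2]);print(g[126:144,293])
E
```

```text
[ 83 167 222 226 227 223 223 240 240 241 241 241 241 241 241 241 241 241
 241 241 241 241 241 241 241 241 241 241 241 241 240 240 240 240 240 240
 240 240 239 239 239 239 239 249 254 254 254 186 106 105]
[ 86 170 244 247 231 229 229 222 230 240 240 240 240 240 240 240 240 241
 240 240 241 241 241 241 240 240 240 240 240 240 240 240 240 240 240 240
 240 240 240 239 239 241 251 254 254 254 254 239 130 107]
[252 254 254 254 254 254 252 245 238 238 240 240 241 242 243 242 242 242]
```

```bash
python3 - <<'E'
from h import *
import pickle
from scipy.optimize import least_squares
c=pickle.load(open("w6.pkl","rb"));g=cv2.cvtColor(c["image"],cv2.COLOR_BGR2GRAY)
g=cv2.medianBlur(g,3);m=cv2.inRange(g,233,246)
m=cv2.morphologyEx(m,cv2.MORPH_OPEN,np.ones((5,5),np.uint8))
n,l,st,ct=cv2.connectedComponentsWithStats(m);i=l[165,300];m=np.uint8(l==i)*255
q=cv2.convexHull(max(cv2.findContours(m,0,1)[0],key=cv2.contourArea)).reshape(-1,2);print(st[i],len(q))
P=ray(c,q,.030)[:,:2]*1000
f=least_squares(lambda v:np.hypot(P[:,0]-v[0],P[:,1]-v[1])-v[2],[530,368,48],loss="soft_l1",f_scale=.7)
print(f.x,np.round(f.fun,1) if 0 else np.round(np.sort(np.abs(np.hypot(*(P-f.x[:2]).T)-f.x[2])),1))
# bottles on the mat
hsv=cv2.cvtColor(c["image"],cv2.COLOR_BGR2HSV)
r=cv2.inRange(hsv,(0,150,90),(8,255,255))|cv2.inRange(hsv,(170,150,90),(180,255,255))
go(.53,.368,.17,88.5)
E
```

```text
[ 258  134   73   73 3893] 26
[529.2846468  369.68863648  46.31733899] [0.  0.  0.  0.1 0.1 0.1 0.2 0.2 0.2 0.2 0.2 0.3 0.3 0.3 0.3 0.3 0.4 0.4
 0.4 0.5 0.5 0.7 0.8 1.  1.9 2.2]
t 21.05 pos [0.5325 0.3161 0.1928] cur 88.49 tilt [-0.0003 -0.0009] | shift [0.0038 0.0518 0.0228] turn -0.01 q6 -1.09
```

Emit:
servo_tool(
  plan="0.002 0.015 0 0; 0.004 0.035 0 0; 0.004 0.048 0.005 0; 0.004 0.053 0.02 0; 0.004 0.053 0.045 0; 0.004 0.053 0.07 0; 0.004 0.053 0.095 0; 0.004 0.053 0.11 0; 0.004 0.053 0.118 0; 0.004 0.053 0.118 0; 0.004 0.053 0.118 0; 0.004 0.053 0.118 0",
)

```text
t: 22.05
tool_pos: [0.5308, 0.3705, 0.0764]
orientation: [0.041, 3.139, 0.002]
force: [0.4, 0.1, -3.6]
opening: 0.0556
gripper_force: 25.0
```

```bash
python3 -c "
from h import *
s=status.read_state();print(s['opening'],s['gripper_force'],s['force'])
go(.5295,.3693,.055,88.5)"
```

```text
0.05557047578980841 24.999298453330994 [ 0.35879396  0.07758747 -3.57305111]
t 22.05 pos [0.5308 0.3705 0.0764] cur 88.49 tilt [0.002 0.001] | shift [ 0.0013 -0.0012  0.0214] turn -0.01 q6 -1.01
```

Emit:
servo_tool(
  plan="0.001 0 0.005 0; 0.001 0 0.011 0; 0.001 0 0.016 0; 0.001 0 0.019 0; 0.001 0 0.0205 0; 0.001 0 0.021 0; 0.001 0 0.021 0; 0.001 0 0.021 0",
)

```text
t: 22.72
tool_pos: [0.5288, 0.3701, 0.0547]
orientation: [0.041, 3.141, -0.0]
force: [-4.8, -3.7, 5.7]
opening: 0.0551
gripper_force: 25.0
```

```bash
python3 -c "
from h import *
s=status.read_state();print(s['opening'],s['gripper_force'],s['force'])
go(.5295,.3693,.055,88.5)"
```

```text
0.05511892720061075 25.000412464141846 [-4.84471807 -3.72292846  5.66390166]
t 22.72 pos [0.5288 0.3701 0.0547] cur 88.5 tilt [ 0.     -0.0002] | shift [-0.0008 -0.0008 -0.0003] turn 0.0 q6 -1.01
```

Emit:
servo_tool(
  plan="0 0 -0.001 0; 0 0 -0.001 0; 0 0 -0.001 0; 0 0 -0.001 0",
)

```text
t: 23.05
tool_pos: [0.5289, 0.3704, 0.0548]
orientation: [0.041, 3.141, 0.001]
force: [0.1, 0.5, -3.0]
opening: 0.0556
gripper_force: 25.0
```

Emit:
servo_tool(
  plan="0 0 0 0; 0 0 0 0; 0 0 0 0; 0 0 0 0; 0 0 0 0; 0 0 0 0; 0 0 0 0; 0 0 -0.01 0; 0 0 -0.03 0; 0 0 -0.06 0; 0 0 -0.09 0; 0 0 -0.12 0",
  grip=-1,
)

```text
t: 24.05
tool_pos: [0.5285, 0.3701, 0.1769]
orientation: [-0.041, -3.141, 0.0]
force: [1.0, -0.3, 0.6]
opening: 0.0932
gripper_force: 0.0
```

Emit:
servo_tool(
  plan="0.002 -0.01 0 0; 0.008 -0.03 0 3; 0.016 -0.055 0 8; 0.024 -0.08 0 13; 0.032 -0.105 0 18; 0.038 -0.125 0 24; 0.04 -0.13 0 30; 0.04 -0.13 0 36; 0.04 -0.13 0 42; 0.04 -0.13 0 48; 0.04 -0.13 0 54; 0.04 -0.13 0 60",
  grip=-0.3,
)

```text
t: 25.05
tool_pos: [0.4855, 0.2412, 0.1758]
orientation: [1.613, 2.695, 0.001]
force: [-0.0, 0.3, 0.2]
opening: 0.0608
gripper_force: 0.0
```

```bash
python3 -c "
from h import *
go(.415,.215,.16,0);go(.415,.144,.16,0)
t=cam('top');cv2.imwrite('pics/t6.png',t['image'][120:300,130:390].repeat(3,0).repeat(3,1))
import pickle;pickle.dump(t,open('t6.pkl','wb'))"
```

```text
t 25.05 pos [0.4855 0.2412 0.1758] cur 28.2 tilt [0.0009 0.0003] | shift [ 0.0102 -0.0745  0.0157] turn 28.2 q6 -0.13
t 25.05 pos [0.4855 0.2412 0.1758] cur 28.2 tilt [0.0009 0.0003] | shift [-0.0523 -0.1081  0.0157] turn 28.2 q6 -0.13
```

View pics/t6.png

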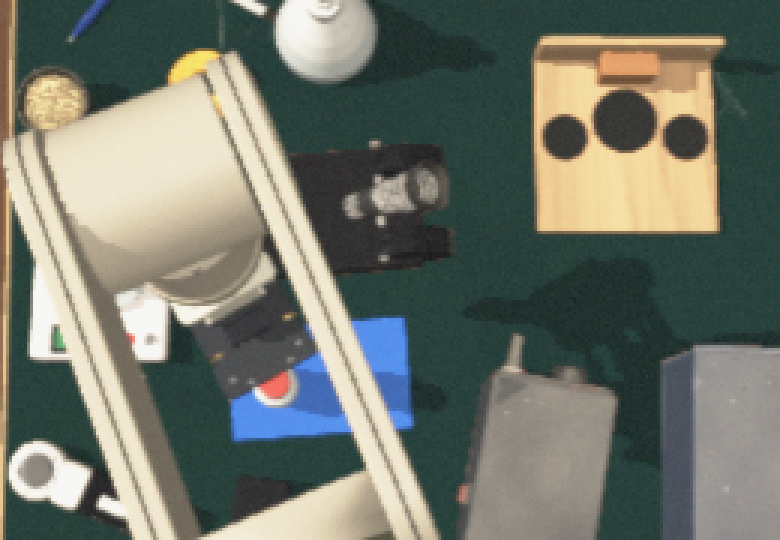

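The caddy is empty with all three discs visible, and the arm still hides the scale. Now I fetch the wash bottle.

Emit:
servo_tool(
  plan="0.002 -0.012 0 5; 0.005 -0.035 0.005 11; 0.008 -0.058 0.01 17; 0.01 -0.072 0.015 23; 0.01 -0.0745 0.02 28.2; 0.01 -0.0745 0.02 28.2; 0.01 -0.0745 0.02 28.2; 0.01 -0.0745 0.02 28.2; 0.01 -0.0745 0.02 28.2",
)

```text
t: 25.85
tool_pos: [0.4158, 0.2147, 0.1556]
orientation: [2.212, 2.23, 0.001]
force: [0.9, 0.1, 0.1]
opening: 0.0604
gripper_force: 0.0
```

```bash
python3 -c "
from h import *
go(.4149,.2152,.035,0)"
```

```text
t 25.85 pos [0.4158 0.2147 0.1556] cur 0.46 tilt [0.0009 0.0003] | shift [ 0.0004 -0.001   0.1206] turn 0.46 q6 0.36
```

Emit:
servo_tool(
  plan="0.0005 -0.001 0.01 0.5; 0.0005 -0.001 0.03 0.5; 0.0005 -0.001 0.06 0.5; 0.0005 -0.001 0.085 0.5; 0.0005 -0.001 0.105 0.5; 0.0005 -0.001 0.116 0.5; 0.0005 -0.001 0.12 0.5; 0.0005 -0.001 0.12 0.5; 0.0005 -0.001 0.12 0.5; 0.0005 -0.001 0.12 0.5",
)

```text
t: 26.68
tool_pos: [0.4154, 0.2155, 0.0364]
orientation: [2.224, 2.217, 0.004]
force: [-0.1, -0.7, 0.1]
opening: 0.0606
gripper_force: 0.0
```

```bash
python3 -c "
from h import *
go(.4149,.2152,.035,0)"
```

```text
t 26.68 pos [0.4154 0.2155 0.0364] cur -0.19 tilt [0.0024 0.0009] | shift [-0.0003 -0.0005  0.0014] turn -0.19 q6 0.37
```

Emit:
servo_tool(
  plan="0 0 0 0; 0 0 0 0; 0 0 0 0; 0 0 0 0; 0 0 0 0; 0 0 0 0; 0 0 0 0; 0 0 0 0",
  grip=1,
  grip_force=8,
)

```text
t: 27.35
tool_pos: [0.4145, 0.2152, 0.0353]
orientation: [2.225, 2.217, 0.001]
force: [-0.3, 0.6, 3.4]
opening: 0.0369
gripper_force: 8.0
```

```bash
python3 -c "
from h import *
s=status.read_state();print(s['opening'],s['gripper_force'],s['force'])
go(.6348,-.1659,.17,-1.5)"
```

```text
0.03692611227068529 8.006957805185948 [-0.28420925  0.61622369  3.40463319]
t 27.35 pos [0.4145 0.2152 0.0353] cur -0.19 tilt [0.0007 0.0003] | shift [-0.3803  0.2217 -0.1347] turn 1.31 q6 0.37
```

Emit:
servo_tool(
  plan="0 0 -0.005 0; 0 0 -0.015 0; 0 0 -0.035 0; 0 0 -0.065 0; 0 0 -0.095 0; -0.01 0.006 -0.12 0; -0.03 0.018 -0.135 0; -0.058 0.034 -0.14 0; -0.09 0.052 -0.14 0; -0.122 0.071 -0.14 0; -0.154 0.09 -0.14 0; -0.186 0.108 -0.14 0",
)

```text
t: 28.35
tool_pos: [0.5221, 0.027, 0.1759]
orientation: [2.225, 2.218, 0.001]
force: [0.6, 0.5, -0.1]
opening: 0.0365
gripper_force: 8.0
```

Emit:
servo_tool(
  plan="-0.032 0.019 0 0; -0.064 0.037 0 0; -0.096 0.056 0 0.5; -0.128 0.075 0 1; -0.156 0.091 0 1.3; -0.178 0.104 0.01 1.3; -0.19 0.111 0.02 1.3; -0.194 0.1135 0.035 1.3; -0.194 0.1135 0.05 1.3; -0.194 0.1135 0.055 1.3; -0.194 0.1135 0.055 1.3; -0.194 0.1135 0.055 1.3",
)

```text
t: 29.35
tool_pos: [0.6339, -0.1648, 0.1199]
orientation: [-2.249, -2.193, 0.001]
force: [-0.3, -0.4, 0.4]
opening: 0.0371
gripper_force: 8.0
```

Emit:
servo_tool(
  plan="0 0 0 0; 0 0 0 0; 0 0 0 0",
)

```text
t: 29.6
tool_pos: [0.6349, -0.1656, 0.1213]
orientation: [2.249, 2.192, 0.001]
force: [-0.0, 0.3, -0.8]
opening: 0.0368
gripper_force: 8.0
```

```bash
python3 - <<'E'
from h import *
s=status.read_state();print(s['opening'],s['gripper_force'],s['force'])
go(.6348,-.1659,.0393,-1.5)
t=cam('top');cv2.imwrite('pics/t7.png',t['image'][120:300,130:390].repeat(3,0).repeat(3,1))
E
```

```text
0.03677819931425478 7.995905351446311 [-0.03406785  0.27738018 -0.75700273]
t 29.6 pos [ 0.6349 -0.1656  0.1213] cur -1.47 tilt [ 0.0018 -0.0006] | shift [-0.0003 -0.0003  0.082 ] turn 0.03 q6 -0.31
```

View pics/t7.png

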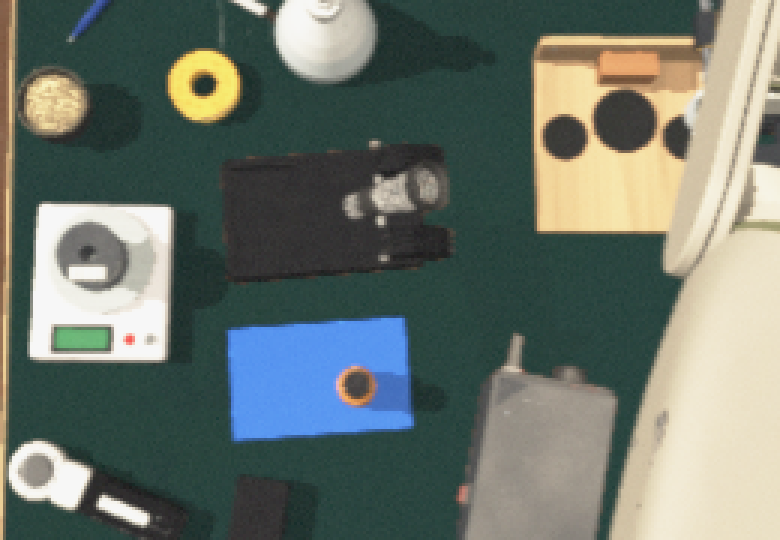

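The reel stands on the pan (its top at crop ~(92,257)) and flux is on the mat at (357,385). I check the reel's centring numerically in the same camera.

```bash
python3 - <<'E'
from h import *
t=cam('top');hsv=cv2.cvtColor(t["image"],cv2.COLOR_BGR2HSV);g=cv2.cvtColor(t["image"],cv2.COLOR_BGR2GRAY)
m=cv2.inRange(g,0,140);k=np.zeros_like(m);k[192:219,145:177]=255;m&=k
q=cv2.convexHull(max(cv2.findContours(m,0,1)[0],key=cv2.contourArea)).reshape(-1,2);print(q.min(0),q.max(0))
e=cv2.fitEllipse(np.float32(q));print(e)
P=ray(t,q,.074)[:,:2]*1000;print(P.min(0),P.max(0));print(cv2.minEnclosingCircle(np.float32(P)))
print(np.round(hsv[205,143:185,2]))
# pan outline in the same view
gb=cv2.cvtColor(t["image"],cv2.COLOR_BGR2GRAY)
for r in(200,206,212):print(r,gb[r,140:190])
E
```

```text
[149 194] [172 216]
((160.70123291015625, 205.17933654785156), (21.00971031188965, 24.329265594482422), 119.5334701538086)
[498.91784485 336.6829706 ] [556.72854686 395.80489923]
((526.5066528320312, 366.30517578125), 31.82126808166504)
[247 247 247 244 238 196 139 118 117 116 117 118 117  98  81  66  81 122
 136 127 121 121 121 119 116 117 116 107  99 125 169 185 189 190 192 191
 189 192 199 227 234 235]
200 [ 59 127 246 247 247 247 247 245 238 199 140 119 116 114 110 114 116 113
 116 118 116 120 119 123 120 118 117 119 116 104 141 182 203 230 238 237
 237 220 196 194 207 223 229 237 245 242 205 124  61  44]
206 [ 62 142 246 247 247 247 243 238 210 146 119 118 114 115 117 117 110  91
  77  96 131 129 119 117 119 119 116 114 115 108 101  95 108 162 184 187
 187 186 185 185 187 192 216 229 228 220 173 101  53  45]
212 [ 88 202 246 247 247 247 246 242 240 241 235 199 168 243 246 245 245 245
 246 246 246 247 245 244 237 173 123 120 104  89 107 162 189 190 191 190
 190 192 192 194 219 228 229 231 226 211 153  85  48  44]
```

The reel is within about 2 mm of the pan centre. Now I lower the wash bottle onto its seat.

Emit:
servo_tool(
  plan="0 0 0.01 0; 0 0 0.025 0; 0 0 0.042 0; 0 0 0.056 0; 0 0 0.067 0; 0 0 0.073 0; 0 0 0.076 0; 0 0 0.076 0; 0 0 0.076 0; 0 0 0.076 0",
)

```text
t: 30.53
tool_pos: [0.6351, -0.166, 0.0451]
orientation: [2.249, 2.191, 0.001]
force: [0.7, -0.6, -0.4]
opening: 0.0371
gripper_force: 8.0
```

```bash
python3 -c "
from h import *
s=status.read_state();print(s['opening'],s['gripper_force'],s['force'])
go(.6348,-.1659,.0393,-1.5)"
```

```text
0.03708357164112984 7.996024276115463 [ 0.69944324 -0.58663995 -0.37845098]
t 30.53 pos [ 0.6351 -0.166   0.0451] cur -1.49 tilt [ 0.0017 -0.0006] | shift [ 0.0001 -0.0003  0.0058] turn 0.01 q6 -0.31
```

Emit:
servo_tool(
  plan="0 0 0.002 0; 0 0 0.004 0; 0 0 0.005 0; 0 0 0.0055 0; 0 0 0.006 0; 0 0 0.006 0; 0 0 0.006 0",
)

```text
t: 31.12
tool_pos: [0.635, -0.1659, 0.0391]
orientation: [2.249, 2.191, 0.001]
force: [-0.7, -0.9, 5.9]
opening: 0.0368
gripper_force: 8.0
```

Contact. Ease off slightly and release.

Emit:
servo_tool(
  plan="0 0 -0.0005 0; 0 0 -0.0005 0; 0 0 -0.0005 0",
)

```text
t: 31.37
tool_pos: [0.6349, -0.1659, 0.0391]
orientation: [2.249, 2.192, 0.001]
force: [0.9, -0.1, 5.1]
opening: 0.0372
gripper_force: 8.0
```

Emit:
servo_tool(
  plan="0 0 0 0; 0 0 0 0; 0 0 0 0; 0 0 0 0; 0 0 0 0; 0 0 0 0; 0 0 -0.01 0; 0 0 -0.03 0; 0 0 -0.06 0; 0 0 -0.09 0; 0 0 -0.12 0; 0 0 -0.135 0",
  grip=-0.3,
)

```text
t: 32.37
tool_pos: [0.6361, -0.1663, 0.1794]
orientation: [2.246, 2.188, 0.004]
force: [0.2, -1.3, 1.7]
opening: 0.0604
gripper_force: 0.0
```

```bash
python3 -c "
from h import *
go(.4132,.1438,.15,0)"
```

```text
t 32.37 pos [ 0.6361 -0.1663  0.1794] cur -1.49 tilt [ 0.0059 -0.002 ] | shift [ 0.3042 -0.2311  0.0275] turn -1.49 q6 -0.31
```

Emit:
servo_tool(
  plan="0.012 -0.01 0 0; 0.036 -0.028 0 0; 0.064 -0.049 0 0; 0.092 -0.07 0 0; 0.12 -0.091 0 0; 0.148 -0.112 0 0; 0.176 -0.134 0 -0.5; 0.204 -0.155 0 -1; 0.232 -0.176 0 -1.5; 0.26 -0.198 0.01 -1.5; 0.285 -0.217 0.015 -1.5; 0.3 -0.228 0.02 -1.5",
)

```text
t: 33.37
tool_pos: [0.4125, 0.1422, 0.154]
orientation: [-2.22, -2.223, -0.002]
force: [-0.5, -0.6, 0.2]
opening: 0.0603
gripper_force: 0.0
```

Emit:
servo_tool(
  plan="0.002 -0.002 0 0; 0.002 -0.002 0 0; 0.002 -0.002 0 0; 0.002 -0.002 0 0",
)

```text
t: 33.7
tool_pos: [0.4133, 0.1414, 0.1542]
orientation: [2.222, 2.22, 0.001]
force: [0.3, -0.3, 0.2]
opening: 0.0604
gripper_force: 0.0
```

```bash
python3 -c "
from h import *
go(.4132,.1438,.0345,0)"
```

```text
t 33.7 pos [0.4133 0.1414 0.1542] cur -0.05 tilt [ 0.0013 -0.0001] | shift [ 0.0024 -0.0002  0.1197] turn -0.05 q6 0.21
```

Emit:
servo_tool(
  plan="0.0024 0 0.01 0; 0.0024 0 0.03 0; 0.0024 0 0.06 0; 0.0024 0 0.085 0; 0.0024 0 0.105 0; 0.0024 0 0.115 0; 0.0024 0 0.119 0; 0.0024 0 0.119 0; 0.0024 0 0.119 0; 0.0024 0 0.119 0",
)

```text
t: 34.53
tool_pos: [0.4136, 0.1447, 0.0359]
orientation: [2.221, 2.22, 0.003]
force: [0.2, 0.2, 0.7]
opening: 0.0604
gripper_force: 0.0
```

```bash
python3 -c "
from h import *
go(.4132,.1438,.0345,0)"
```

```text
t 34.53 pos [0.4136 0.1447 0.0359] cur -0.01 tilt [0.0024 0.0005] | shift [-0.0009 -0.0004  0.0014] turn -0.01 q6 0.22
```

Emit:
servo_tool(
  plan="-0.0005 0 0 0; -0.0005 0 0 0; -0.0005 0 0 0; -0.0005 0 0 0; -0.0005 0 0 0; -0.0005 0 0 0; -0.0005 0 0 0; -0.0005 0 0 0",
  grip=1,
  grip_force=8,
)

```text
t: 35.2
tool_pos: [0.4125, 0.1441, 0.0347]
orientation: [2.221, 2.221, 0.001]
force: [0.8, -0.1, 0.7]
opening: 0.0325
gripper_force: 8.0
```

```bash
python3 -c "
from h import *
s=status.read_state();print(s['opening'],s['gripper_force'],s['force'])
go(.6373,-.0549,.17,-1.5)"
```

```text
0.03254671078684982 8.006305580975095 [ 0.82001754 -0.0936085   0.65375844]
t 35.2 pos [0.4125 0.1441 0.0347] cur 0.01 tilt [0.0005 0.0001] | shift [-0.199   0.2248 -0.1353] turn 1.51 q6 0.22
```

Emit:
servo_tool(
  plan="0 0 -0.005 0; 0 0 -0.015 0; 0 0 -0.035 0; 0 0 -0.065 0; 0 0 -0.095 0; -0.008 0.009 -0.12 0; -0.02 0.023 -0.135 0; -0.036 0.041 -0.14 0; -0.056 0.063 -0.14 0; -0.078 0.088 -0.14 0.5; -0.1 0.113 -0.14 1; -0.12 0.135 -0.14 1.5",
)

```text
t: 36.2
tool_pos: [0.5485, 0.0226, 0.1755]
orientation: [2.25, 2.191, 0.001]
force: [0.6, 0.6, -0.5]
opening: 0.0325
gripper_force: 8.0
```

```bash
python3 -c "
from h import *
go(.6373,-.0547,.12,-1.5)"
```

```text
t 36.2 pos [0.5485 0.0226 0.1755] cur -1.53 tilt [ 0.0009 -0.0001] | shift [-0.0749  0.0907  0.0556] turn -0.03 q6 -0.03
```

Emit:
servo_tool(
  plan="-0.02 0.023 0 0; -0.037 0.044 0 0; -0.053 0.064 0.005 0; -0.066 0.08 0.015 0; -0.0735 0.089 0.03 0; -0.0755 0.0905 0.045 0; -0.0755 0.0905 0.055 0; -0.0755 0.0905 0.055 0; -0.0755 0.0905 0.055 0; -0.0755 0.0905 0.055 0; -0.0755 0.0905 0.055 0",
)

```text
t: 37.12
tool_pos: [0.6364, -0.0535, 0.1211]
orientation: [2.248, 2.192, 0.002]
force: [0.2, 1.0, 0.2]
opening: 0.0324
gripper_force: 8.0
```

```bash
python3 -c "
from h import *
s=status.read_state();print(s['opening'],s['gripper_force'],s['force'])
go(.6373,-.0547,.0385,-1.5)"
```

```text
0.03244421069006766 7.996580070525852 [0.2413375  1.00951912 0.17097388]
t 37.12 pos [ 0.6364 -0.0535  0.1211] cur -1.46 tilt [ 0.0021 -0.0003] | shift [-0.0012  0.0008  0.0826] turn 0.04 q6 -0.14
```

Emit:
servo_tool(
  plan="-0.001 0.0005 0.01 0; -0.001 0.0005 0.025 0; -0.001 0.0005 0.042 0; -0.001 0.0005 0.056 0; -0.001 0.0005 0.067 0; -0.001 0.0005 0.073 0; -0.001 0.0005 0.076 0; -0.001 0.0005 0.076 0; -0.001 0.0005 0.076 0; -0.001 0.0005 0.076 0",
)

```text
t: 37.95
tool_pos: [0.637, -0.055, 0.0446]
orientation: [2.249, 2.191, 0.002]
force: [-0.0, 0.5, -0.3]
opening: 0.0321
gripper_force: 8.0
```

```bash
python3 -c "
from h import *
s=status.read_state();print(s['opening'],s['gripper_force'],s['force'])
go(.6373,-.0547,.0385,-1.5)"
```

```text
0.032138607965188005 7.996535988809228 [-0.04450268  0.49936513 -0.27440703]
t 37.95 pos [ 0.637  -0.055   0.0446] cur -1.5 tilt [ 0.0017 -0.0003] | shift [0.0003 0.0002 0.0061] turn 0.0 q6 -0.14
```

Emit:
servo_tool(
  plan="0 0 0.002 0; 0 0 0.004 0; 0 0 0.005 0; 0 0 0.0055 0; 0 0 0.0055 0; 0 0 0.0055 0; 0 0 0.0055 0",
)

```text
t: 38.53
tool_pos: [0.6367, -0.0549, 0.0385]
orientation: [2.25, 2.192, 0.001]
force: [-1.1, 0.1, 4.7]
opening: 0.0326
gripper_force: 8.0
```

Emit:
servo_tool(
  plan="0 0 -0.0003 0; 0 0 -0.0003 0; 0 0 -0.0003 0; 0 0 -0.0003 0",
)

```text
t: 38.87
tool_pos: [0.6366, -0.0549, 0.0386]
orientation: [2.25, 2.192, 0.001]
force: [0.2, 0.2, 5.2]
opening: 0.0327
gripper_force: 8.0
```

Emit:
servo_tool(
  plan="0 0 0 0; 0 0 0 0; 0 0 0 0; 0 0 0 0; 0 0 0 0; 0 0 0 0; 0 0 -0.01 0; 0 0 -0.03 0; 0 0 -0.06 0; 0 0 -0.09 0; 0 0 -0.12 0; 0 0 -0.14 0",
  grip=-0.3,
)

```text
t: 39.87
tool_pos: [0.6374, -0.055, 0.183]
orientation: [2.248, 2.19, 0.004]
force: [0.3, -0.3, 0.3]
opening: 0.0603
gripper_force: 0.0
```

Emit:
servo_tool(
  plan="0.015 -0.02 0 0; 0.03 -0.04 0 -5; 0.05 -0.065 0 -11; 0.07 -0.09 0 -17; 0.085 -0.11 0 -24; 0.095 -0.125 0 -30; 0.1 -0.13 0 -36; 0.1 -0.13 0 -42; 0.1 -0.13 0 -42; 0.1 -0.13 0 -42; 0.1 -0.13 0 -42",
)

```text
t: 40.78
tool_pos: [0.5092, 0.0484, 0.1787]
orientation: [1.32, 2.85, 0.0]
force: [-0.6, 0.1, 0.3]
opening: 0.0601
gripper_force: 0.0
```

```bash
python3 - <<'E'
from h import *
go(.5,0,.2,45)
t=cam('top');w=cam('wrist')
a=cv2.resize(t['image'][115:300,130:395],(640,447));b=cv2.resize(w['image'],(0,0),fx=.5,fy=.5)
cv2.imwrite('pics/t8.png',a);cv2.imwrite('pics/w8.png',w['image'])
E
```

```text
t 40.78 pos [0.5092 0.0484 0.1787] cur 40.29 tilt [ 0.0006 -0.0001] | shift [-0.031  -0.0382 -0.0213] turn -4.71 q6 -0.71
```

View pics/t8.png

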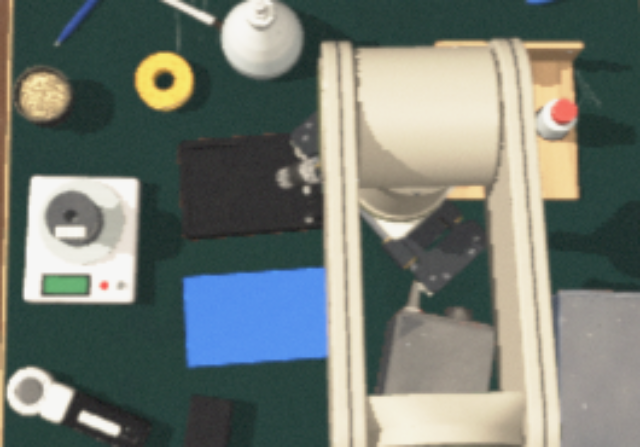

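The reel is on the pan, the wash bottle is back upright, and the bystanders look unmoved. I have used up the picture budget, so I check the rest numerically against the initial images.

```bash
python3 - <<'E'
from h import *
o=cv2.imread("pics/scene0.png");n=cam("scene")["image"]
def cen(im,lo,hi,roi):
    h=cv2.cvtColor(im,cv2.COLOR_BGR2HSV);x0,y0,x1,y1=roi;m=cv2.inRange(h[y0:y1,x0:x1],lo,hi)
    mm=cv2.moments(m,True);return int(mm["m00"]),round(mm["m10"]/max(mm["m00"],1)+x0,2),round(mm["m01"]/max(mm["m00"],1)+y0,2)
for nm,lo,hi,roi in [("amber",(5,150,80),(18,255,255),(302,205,322,234)),("amberdark cap",(0,0,0),(180,255,70),(306,203,320,218)),("red",(0,140,80),(6,255,255),(334,224,358,245)),("white",(0,0,150),(180,60,255),(330,235,358,258)),("yellow",(20,120,100),(35,255,255),(230,145,262,172)),("flask",(0,0,150),(180,40,255),(265,135,300,182)),("pot",(10,40,80),(40,255,255),(200,125,230,148))]:
    print(nm,cen(o,lo,hi,roi),cen(n,lo,hi,roi))
o=cv2.imread("pics/top0.png");n=cam("top")["image"]
for nm,lo,hi,roi in [("redcap",(0,120,90),(10,255,255),(352,152,372,172)),("yellow",(20,120,100),(35,255,255),(180,130,215,165)),("flask",(0,0,120),(180,40,255),(215,105,260,150)),("pot",(10,40,80),(40,255,255),(130,140,165,170))]:
    print("top",nm,cen(o,lo,hi,roi),cen(n,lo,hi,roi))
E
```

```text
amber (141, 311.67, 222.35) (141, 311.28, 222.97)
amberdark cap (74, 312.15, 210.51) (107, 312.15, 209.42)
red (88, 345.95, 235.19) (96, 345.59, 235.23)
white (260, 341.97, 244.76) (222, 343.16, 246.19)
yellow (149, 246.15, 157.13) (0, 230.0, 145.0)
flask (912, 281.68, 161.81) (889, 281.86, 162.16)
pot (409, 212.51, 132.33) (405, 212.49, 132.31)
top redcap (81, 363.32, 160.23) (80, 363.36, 160.5)
top yellow (396, 197.32, 148.08) (369, 197.43, 147.99)
top flask (924, 237.32, 129.92) (904, 237.24, 129.96)
top pot (572, 143.14, 153.98) (553, 143.01, 153.99)
```

```bash
python3 -c "
from plant import robot
print(robot.close_job())"
```

```text
the job is handed in; nothing more can be done
None
```

The job is handed in: the reel stands upright within about 2 mm of the pan centre, both bottles are back upright on their own seats (flux checked by pixel comparison only), and the bystanders had not moved measurably, though I viewed 15 pictures, one over the limit of 14.

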